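# Fit the long bag bracket to the packing post

## Task

Take the longer of the two steel brackets, put its hook through the big slot near the top of the grey slotted upright, and press it straight down until it is fully home on the slot's lower edge and the spring catch has snapped back over the hook. Leave it hanging level and square to the upright, let go of it, and leave the short bracket where it is.

Things in the scene. Friction and masses are not known exactly. Their poses are not given: they have to be found in the camera images.
- bracket_grip (a point): Long steel bracket (mm), 0.17-0.28 kg: flat arm 150x40x8, nose up 30 at -x end; at +x end a back plate 40 wide, 100 high, with an upright tang 12 thick (y), 40 long (x), top 160 above the underside: grip it across y. Point: in the tang, 135 above underside, 22 before the rear face. Hook 30 wide on the rear: neck 78-88 high, leg from 16 behind the rear face, down 34, ends at 30. x to hook, z up.
- slot (a point): (mm) Middle of the lower edge (lip), front face, of the slot 60 wide, 66 high in a grey steel upright, plate 110 wide, 210 high, 8 thick, fixed; lip 130 above table. x goes in through the slot, away from the front; y along lip; z up. Home: rear face on the front face, neck on the lip, leg behind: bracket_grip at x -22, z +57, y within 15. The leg passes with the bracket 34-56 above home (45 is mid).
- catch (a joint): Spring bar 8 mm thick along y behind the plate, just below the lip. Value in m: 0 at rest; the ramp on the leg's rear pushes it back (+, about 4 mm, stop at 12 mm) over the last 14 mm of the way down, and it springs back to 0 over the ramp's shoulder when the bracket is home. Pressing past it takes about 4 to 10 N; the bracket's weight alone does not do it: it then stays some 5 mm high.
- short_grip (a point): The short bracket, same make but with an arm only 95 mm long and a tang whose top is 105 mm above the underside (0.18 kg); it stays on the table. Point: in its tang, 80 mm above its underside, 22 mm in front of its back plate's rear face. Axes as for the long bracket: x towards its hook, z up. The two stand side by side, hooks away from the robot, either one on the left.
Not all that is in view belongs to the job. Leave any orange look-alike of the part that bears bracket_grip alone.

How it is judged:
At the end, for the whole second after the job is handed in: The long bracket hangs in the slot, released: its grip point is 12 to 36 mm in front of the slot point, within 20 mm sideways, 50 to 60 mm above it (home is 22, 0 and 57 mm), level within 10 degrees and square within 11 degrees, and the catch has sprung back to within 2 mm of rest (x of bracket_grip in the frame of slot between -0.036 and -0.012 m and y of bracket_grip in the frame of slot between -0.02 and 0.02 m and z of bracket_grip in the frame of slot between 0.05 and 0.06 m and angle between the z axis of bracket_grip and the z axis of slot, either way round below 0.175 rad and angle between the x axis of bracket_grip and the x axis of slot, either way round below 0.2 rad and value of joint catch below 0.002 m); the robot touches nothing.
It fails at once if the short bracket is moved more than 40 mm (distance of short_grip from where it was at the start of the episode above 0.04 m).
It also fails if it takes over 38 s, if anything falls off the work surface, if the arm or the gripper's body presses on something with over 40 N, if the wrist force passes 120 N, or if a joint passes its speed limit or range.

## Robot

A 6-joint arm with a two-finger parallel gripper is mounted at the origin on the work surface. World frame = base frame: x ahead of the robot, y to its left, z up, the work surface at z = 0. Lengths are in m, angles in rad, forces in N, time in s.
With the tool pointing down it reaches from about 0.275 to 0.875 m from the base axis. Payload 12.5 kg.
Tool frame: the origin (TCP) lies on the front face of the gripper's body, between the roots of the fingers; the fingertips stand 73 mm ahead of it and the grasp point (between the pads) lies 54 mm ahead of it; z points along the fingers, y is the direction in which the jaws open and shut (so a half turn about z gives the same grasp; the last joint's range is limited). The gripper opens to 85 mm and grips with 20 to 120 N. Pads are 22 mm wide; open, the fingers measure 114 mm over their backs; the gripper's body (76 mm by 85 mm) begins 54 mm behind the grasp point. The pads swing forward as they close: fully open they stand 13 mm farther back than shut.
Start: joints at [1.058, 0.351, 1.652, -0, 1.139, -0.085], TCP at [0.228, 0.5, 0.304] pointing down, gripper open.
Joint ranges: [-2.75, 2.75], [-0.79, 2.1], [0.01, 2.65], [-1.57, 4.71], [0.07, 3.14], [-2.87, 2.87]. Speed limits (rad/s): [2.22, 2.22, 2.79, 3.14, 3.14, 3.14].

## Interface

Orientations are given as a 3x3 rotation matrix whose columns are the frame's x, y, z axes.
In Python, from plant import bot, optics, job gives the robot as it stands.
- The arm moves only by the tool servo_tool, never from a script. Its argument "increments" is text: rows parted by semicolons, each of 7 numbers parted by spaces: the shift along the tool's x, y, z each as a share of 50 mm, from -1 to 1, then the turn, a rotation vector about the tool's x, y, z each as a share of 0.1 rad, from -1 to 1, then the finger opening in mm, from 0 to 85.4. In form: x y z wx wy wz hand; .... A call has exactly 10 rows; each row shifts and turns the commanded pose from where the row before left it, along the tool's axes as they then stand; what a row does not reach is not made up. A row lasts 1/10 s, in which the tool goes at most 50 mm and 8.59 degrees, less where a joint would pass 70% of its speed; a pose out of reach is approached as far as the arm can. A call with a number of a shift or a turn outside -1 to 1 is refused whole. A call with a gripper value outside its range is refused whole. The fingers move at their own pace and stop on an object; "grip_force" is the grip in N (left out, the last holds). Time passes only in rows, so rows that do not move let the fingers close, or fill a call up. It gives the time, the measured TCP pose, the force and the opening at its end, in the units of the state.
- bot.state(): the state, without advancing time (a new reading comes with each control period).
- optics.camera(name): name is "scene" or "top" or "wrist"; returns the picture (480x640x3 uint8, red, green, blue); there is no depth.
- optics.get_calibration(name): a dict with "camera_matrix" (3x3 intrinsics, pixels), "k1" (the pictures are not rectified: a ray, as slopes to the right and down, at radius r is drawn at 1 + k1 r^2 times it, then the intrinsics apply), "T" (4x4, takes a point from camera to world coordinates). Camera axes: x right, y down, z forward; pixel columns grow to the right and rows downward; lengths in m; the calibration is good to about 2 mm. A picture is of the moment at which its call begins: read the wrist's pose just before it. get_calibration takes no time and is no camera call; for the wrist camera it gives the pose at the moment of the call.
- job.close_job(): hands the job in, once; it reports no verdict.
The state is a dict: "time": time; "joint_pos": joint angles; "qvel": joint speeds; "effort": joint torques, N m; "position": TCP position; "ee_rot": TCP orientation; "ft_force": force on the tool from outside, world axes, zero at the start; "ft_torque": the same for the moment, N m; "width": finger opening in m.
Only numpy, scipy, OpenCV 4.12 (cv2) and the standard library are available. Lean on these libraries where they do the work, as an engineer would, in place of code of your own. Each camera call takes 0.05 s, during which the arm holds its last target.

## Working session

There is one attempt and no reset: what is moved stays moved. The work goes in short steps, Python scripts to look and compute and a tool call to move; the robot and the scene stay as the last step left them, time stands still between calls to the robot, and variables do not carry over. Pictures are saved under pics/ and viewed, and the job is handed in when it is done.

Besides the shell and the picture viewer there is one more tool, called after "Call:" as name(argument=value, ...), one argument or row to a line, values as JSON. servo_tool: Moves the arm, as the interface text tells. Its arguments: {"type":"object","properties":{"increments":{"type":"string"},"grip_force":{"type":"number"}},"required":["increments"]}

```bash
mkdir -p pics; ls
python3 - <<'E'
from plant import bot, optics, job
import cv2, numpy as np
s=bot.state(); print(s)
for n in ["scene","top","wrist"]:
    c=optics.get_calibration(n); print(n,c)
    im=optics.camera(n); cv2.imwrite(f"pics/{n}0.png",im[:,:,::-1])
E
```

```text
pics
{'time': 0.0, 'joint_pos': array([ 1.05842047e+00,  3.51289431e-01,  1.65240238e+00,  1.29651648e-05,
        1.13912833e+00, -8.45939968e-02]), 'qvel': array([-4.29343937e-04, -3.23647958e-05, -1.77709110e-03,  6.19390863e-04,
        7.12127188e-04,  2.59849432e-05]), 'effort': array([ 2.21124341e-03, -5.06102836e+01, -2.91408509e+01, -4.58954116e-05,
        4.49945015e-03, -1.26953211e-05]), 'position': array([0.22802295, 0.50024135, 0.30333749]), 'ee_rot': array([[-9.09885903e-01,  4.14858131e-01, -6.12040925e-04],
       [ 4.14858566e-01,  9.09885288e-01, -1.06408726e-03],
       [ 1.15441781e-04, -1.22210842e-03, -9.99999247e-01]]), 'ft_force': array([ 0.59877376, -0.45208902, -0.00169014]), 'ft_torque': array([0.02843854, 0.03820143, 0.01063442]), 'width': 0.08561989449146985}
scene {'camera_matrix': array([[624.04574775,   0.        , 316.2466998 ],
       [  0.        , 624.04574775, 238.48914583],
       [  0.        ,   0.        ,   1.        ]]), 'k1': -0.13924839241599754, 'T': array([[ 0.58548278,  0.41217778, -0.69808265,  1.48682623],
       [ 0.81067516, -0.30
[... 371 characters left out ...]
ay([[ 0.00898205, -0.99136736,  0.13080554,  0.42909832],
       [-0.99989362, -0.01040766, -0.01021914, -0.12837176],
       [ 0.0114923 , -0.13069984, -0.99135537,  1.27783787],
       [ 0.        ,  0.        ,  0.        ,  1.        ]])}
wrist {'camera_matrix': array([[373.20268634,   0.        , 322.79414448],
       [  0.        , 373.20268634, 241.16257376],
       [  0.        ,   0.        ,   1.        ]]), 'k1': -0.04142641919038062, 'T': array([[ 0.41468133,  0.87335568,  0.25551762,  0.16298793],
       [ 0.90996495, -0.39744508, -0.1183267 ,  0.5312983 ],
       [-0.00178707,  0.28157995, -0.95953611,  0.37409476],
       [ 0.        ,  0.        ,  0.        ,  1.        ]])}
```

View pics/scene0.png

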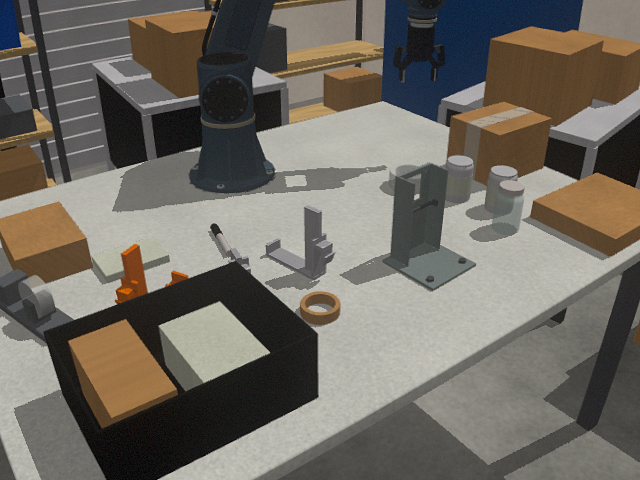

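View pics/top0.png

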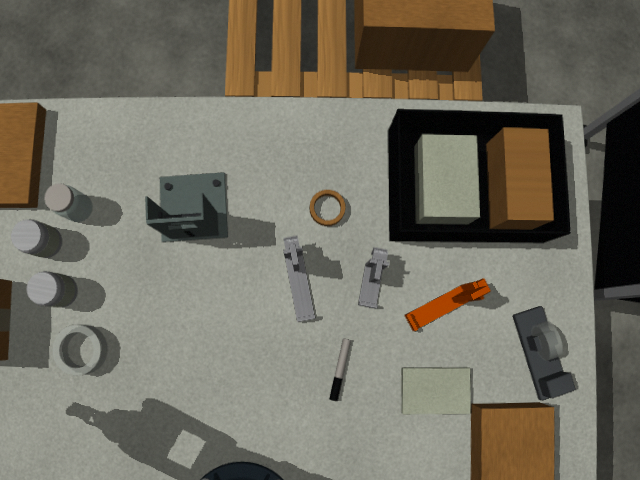

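View pics/wrist0.png

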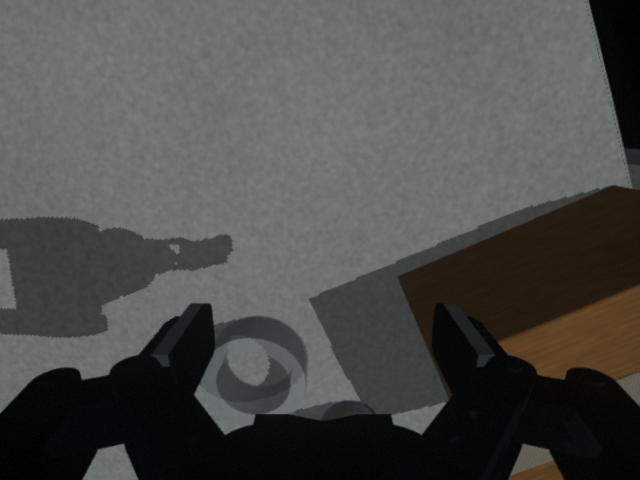

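Run:
```python
import cv2
t=cv2.imread("pics/top0.png"); s=cv2.imread("pics/scene0.png")
cv2.imwrite("pics/c1.png",cv2.resize(t[160:330,130:330],None,fx=4,fy=3.5*4/3.5*0.88,interpolation=cv2.INTER_CUBIC)) if 0 else None
cv2.imwrite("pics/c1.png",cv2.resize(t[225:335,270:400],None,fx=5,fy=5,interpolation=cv2.INTER_CUBIC))
cv2.imwrite("pics/c2.png",cv2.resize(t[160:255,135:245],None,fx=6,fy=6,interpolation=cv2.INTER_CUBIC))
cv2.imwrite("pics/c3.png",cv2.resize(s[155:295,360:490],None,fx=4,fy=4,interpolation=cv2.INTER_CUBIC))
cv2.imwrite("pics/c4.png",cv2.resize(s[195:295,255:345],None,fx=6,fy=6,interpolation=cv2.INTER_CUBIC))
```

```text
(no output)
```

View pics/c1.png

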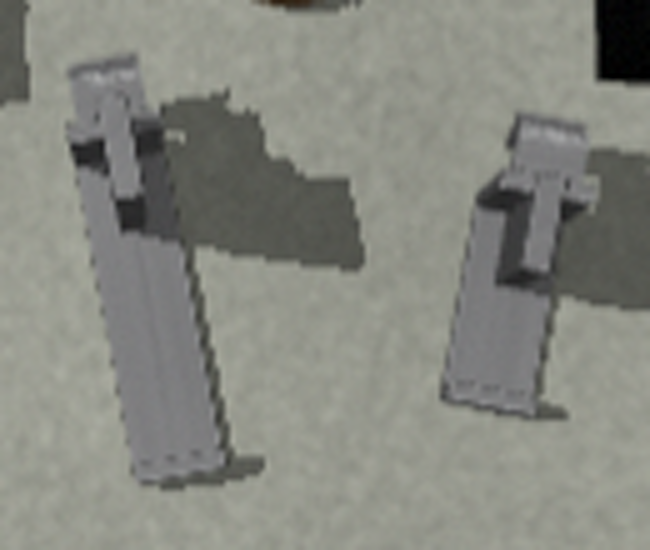

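View pics/c2.png

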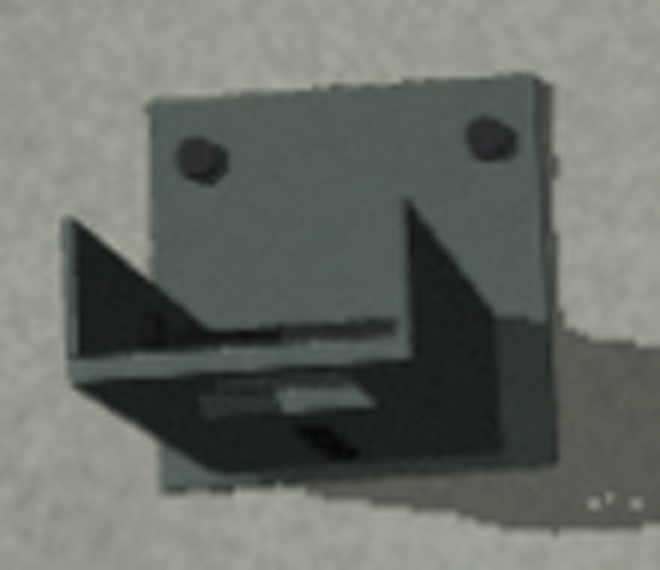

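View pics/c3.png

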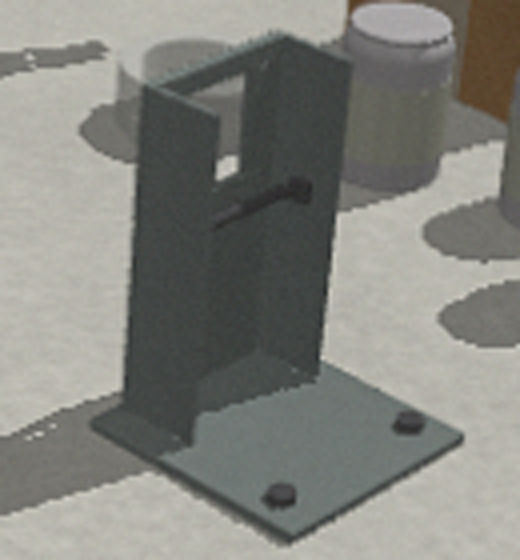

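View pics/c4.png

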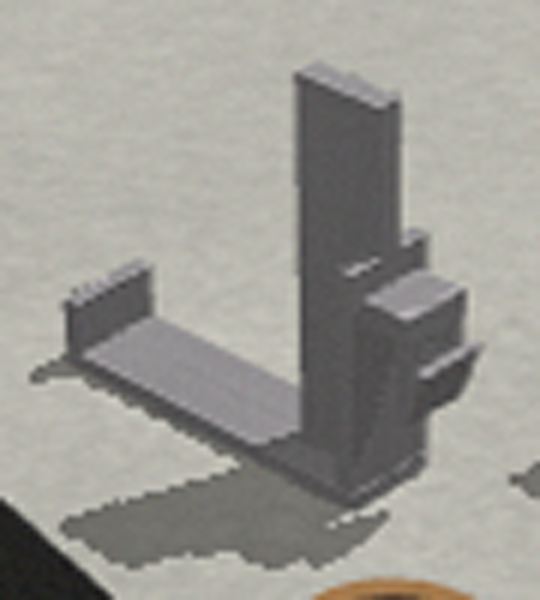

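```bash
cat > h.py <<'E'
import numpy as np, cv2
from scipy.optimize import least_squares
from plant import bot, optics, job
def proj(P,c):
    T=np.linalg.inv(c["T"]); P=np.atleast_2d(P)@T[:3,:3].T+T[:3,3]
    s=P[:,:2]/P[:,2:]; r2=(s**2).sum(1,keepdims=True); s=s*(1+c["k1"]*r2)
    K=c["camera_matrix"]; return np.c_[K[0,0]*s[:,0]+K[0,2],K[1,1]*s[:,1]+K[1,2]]
def ray(uv,c):
    K=c["camera_matrix"]
    d=np.array([(uv[0]-K[0,2])/K[0,0],(uv[1]-K[1,2])/K[1,1]]); s=d.copy()
    for _ in range(30): s=d/(1+c["k1"]*(s@s))
    return c["T"][:3,3], c["T"][:3,:3]@np.r_[s,1]
def atz(uv,c,z):
    o,d=ray(uv,c); return o+d*(z-o[2])/d[2]
def crop(uv,off,f): return (np.array(uv)+.5)/f-.5+np.array(off)
def fit(obs,x0,loss='soft_l1'):
    # obs: list of (cal, localpt, uv)
    def W(p,L): c,s=np.cos(p[2]),np.sin(p[2]); return np.array([p[0]+c*L[0]-s*L[1],p[1]+s*L[0]+c*L[1],L[2]+0])
    f=lambda p: np.concatenate([proj(W(p,np.array(L)),c)[0]-uv for c,L,uv in obs])
    r=least_squares(f,x0,loss=loss); return r.x, f(r.x).reshape(-1,2)
E
cat > a.py <<'E'
from h import *
T=optics.get_calibration("top"); S=optics.get_calibration("scene")
t=lambda u,v: crop((u,v),(270,225),5); s=lambda u,v: crop((u,v),(255,195),6)
obs=[(T,(-.042,.006,.16),t(115,201)),(T,(-.042,-.006,.16),t(143,196)),
(S,(-.002,-.006,.16),s(383,107)),(S,(-.002,.006,.16),s(400,97)),(S,(-.042,-.006,.16),s(298,73)),(S,(-.042,.006,.16),s(320,62)),
(S,(0,-.02,0),s(350,500)),(S,(0,.02,0),s(425,460)),(S,(0,.02,.1),s(427,235)),
(T,(-.15,.02,.03),t(133,475)),(T,(-.15,-.02,.03),t(228,460)),(S,(-.15,-.02,.03),s(67,303)),(S,(-.15,.02,.03),s(150,265))]
p,r=fit(obs,[.5,-.1,0]); print("bracket",p.round(4)); print(r.round(1))
c,sn=np.cos(p[2]),np.sin(p[2]); print("grip",p[:2]-.022*np.array([c,sn]))
t=lambda u,v: crop((u,v),(135,160),6); s=lambda u,v: crop((u,v),(360,155),4)
obs=[(T,(0,.055,.21),t(72,382)),(T,(0,-.055,.21),t(411,358)),(S,(0,-.055,.21),s(143,83)),(S,(0,.055,.21),s(285,33))]
p,r=fit(obs,[.6,.2,0]); print("upright",p.round(4)); print(r.round(1))
def W(L): c,s_=np.cos(p[2]),np.sin(p[2]); return np.array([p[0]+c*L[0]-s_*L[1],p[1]+s_*L[0]+c*L[1],L[2]])
for L in [(0,.03,.13),(0,-.03,.13),(0.008,.03,.13),(0.008,-.03,.13),(0,.03,.196),(0,-.03,.196),(0,.055,.01),(0,-.055,.01)]:
    print(L,(6*(proj(W(L),T)[0]-[135,160])).round(0),(4*(proj(W(L),S)[0]-[360,155])).round(0))
E
python3 a.py
```

```text
bracket [ 0.5823 -0.1042  0.2111]
[[-1.1 -0.3]
 [-0.6 -0.6]
 [-1.   0.5]
 [ 0.1  0.1]
 [-1.2  0.1]
 [-0.9 -0.1]
 [ 1.1  3.2]
 [ 0.9  2.1]
 [ 0.7  0.2]
 [-0.1  1.1]
 [-0.9  0.3]
 [-0.9 -0. ]
 [-2.2 -0.4]]
grip [ 0.56081827 -0.10881264]
upright [0.6157 0.1153 0.0682]
[[-1.3 -0.9]
 [-0.3 -0.4]
 [-1.3  0.6]
 [-2.  -0.4]]
(0, 0.03, 0.13) [197. 410.] [234. 173.]
(0, -0.03, 0.13) [373. 400.] [160. 205.]
(0.008, 0.03, 0.13) [197. 387.] [245. 178.]
(0.008, -0.03, 0.13) [372. 376.] [171. 210.]
(0, 0.03, 0.196) [150. 377.] [243.  65.]
(0, -0.03, 0.196) [336. 366.] [168.  95.]
(0, 0.055, 0.01) [205. 466.] [247. 342.]
(0, -0.055, 0.01) [498. 449.] [116. 407.]
```

Call:
servo_tool(
  increments="0 0 -0.05 0 0 -0.8 85; 0 0 -0.05 0 0 -0.8 85; 0 0 -0.05 0 0 -0.8 85; 0 0 -0.05 0 0 -0.8 85; 0 0 -0.05 0 0 -0.8 85; 0 0 -0.05 0 0 -0.8 85; 0 0 -0.05 0 0 -0.8 85; 0 0 -0.05 0 0 -0.8 85; -0.1 -0.4 0 0 0 0 85; -0.15 -0.8 0 0 0 0 85",
)

```text
time: 1.15
position: [0.2528, 0.4448, 0.3235]
ee_rot: [[-0.977, -0.213, -0.0], [-0.213, 0.977, 0.0], [0.0, 0.0, -1.0]]
ft_force: [1.3, -0.2, 0.7]
width: 0.0848
```

Call:
servo_tool(
  increments="-0.2 -0.95 0 0 0 0 85; -0.2 -0.95 0 0 0 0 85; -0.2 -0.95 0 0 0 0 85; -0.2 -0.95 0 0 0 0 85; -0.2 -0.95 0 0 0 0 85; -0.2 -0.95 0 0 0 0 85; -0.2 -0.95 0 0 0 0 85; -0.2 -0.95 0 0 0 0 85; -0.2 -0.95 0 0 0 0 85; -0.2 -0.95 0 0 0 0 85",
)

```text
time: 2.15
position: [0.4511, -0.0009, 0.324]
ee_rot: [[-0.978, -0.21, 0.0], [-0.21, 0.978, 0.0], [-0.0, -0.0, -1.0]]
ft_force: [0.9, 0.8, 0.2]
width: 0.0851
```

Call:
servo_tool(
  increments="0 -0.8 0 0 0 0 85; 0 -0.7 0 0 0 0 85; 0 -0.4 0 0 0 0 85; 0 -0.2 0 0 0 0 85; 0 0 0 0 0 0 85; 0 0 0 0 0 0 85; 0 0 0 0 0 0 85; 0 0 0 0 0 0 85; 0 0 0 0 0 0 85; 0 0 0 0 0 0 85",
)

```text
time: 3.15
position: [0.4729, -0.1012, 0.324]
ee_rot: [[-0.977, -0.211, 0.0], [-0.211, 0.977, -0.0], [-0.0, -0.0, -1.0]]
ft_force: [-0.2, -0.6, 0.7]
width: 0.0849
```

Run:
```python
from h import *
import pickle
s=bot.state();c=optics.get_calibration("wrist");im=optics.camera("wrist")
print(s["position"],s["time"]);pickle.dump((s,c),open("w1.pkl","wb"));cv2.imwrite("pics/w1.png",im[:,:,::-1])
```

```text
[ 0.47291422 -0.10120085  0.32397013] 3.15
```

View pics/w1.png

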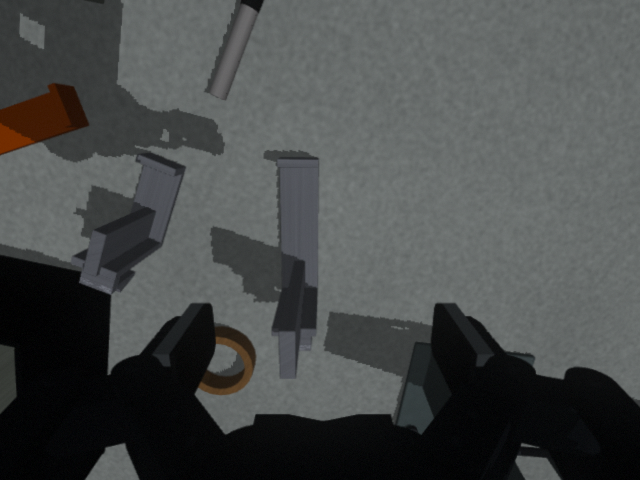

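Run:
```python
import cv2
t=cv2.imread("pics/w1.png")
cv2.imwrite("pics/w1c.png",cv2.resize(t[145:385,250:350],None,fx=2.5*2,fy=2.5,interpolation=cv2.INTER_CUBIC)) if 0 else None
a=cv2.resize(t[145:265,250:350],None,fx=5,fy=5,interpolation=cv2.INTER_CUBIC)
b=cv2.resize(t[265:385,250:350],None,fx=5,fy=5,interpolation=cv2.INTER_CUBIC)
cv2.imwrite("pics/w1c.png",b); cv2.imwrite("pics/w1d.png",a)
```

```text
(no output)
```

View pics/w1c.png

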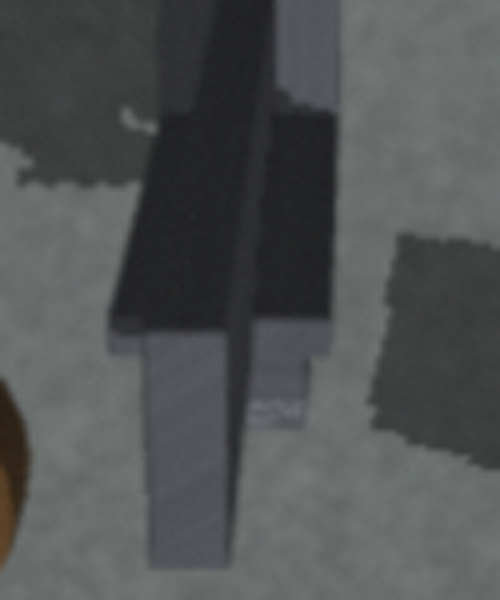

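View pics/w1d.png

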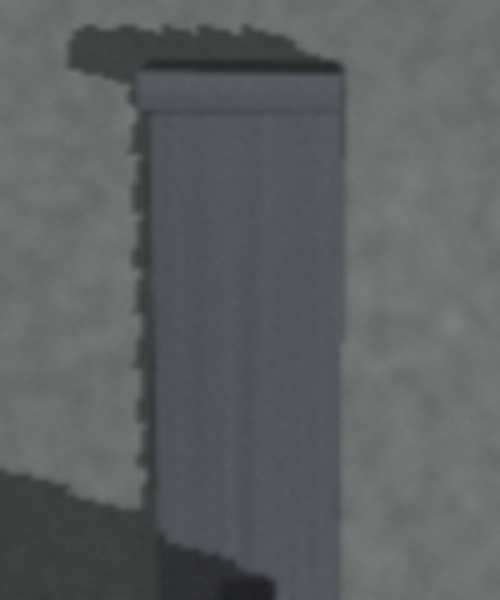

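```bash
cat > b.py <<'E'
from h import *
import pickle
s0,C=pickle.load(open("w1.pkl","rb"))
t=lambda u,v: crop((u,v),(250,265),5); n=lambda u,v: crop((u,v),(250,145),5)
for a in (0,-.002):
  obs=[(C,(a-.04,-.006,.16),t(145,333)),(C,(a-.04,.006,.16),t(228,330)),(C,(a,-.006,.16),t(150,568)),(C,(a,.006,.16),t(230,567)),
  (C,(-.008,-.02,.1),t(110,320)),(C,(-.008,.02,.1),t(332,318)),(C,(0,-.02,.1),t(110,355)),(C,(0,.02,.1),t(330,355)),
  (C,(-.15,-.02,.03),n(138,72)),(C,(-.15,.02,.03),n(343,72))]
  p,r=fit(obs,[.58,-.1,.2]); print("bracket",p.round(4)); print(r.round(1).tolist())
  c,sn=np.cos(p[2]),np.sin(p[2]); g=np.r_[p[:2]-.022*np.array([c,sn]),.189]; print("grip",g)
  st=bot.state(); R=st["ee_rot"]; print("delta tool/50mm",(R.T@(g-st["position"]))/.05)
E
python3 b.py
```

```text
bracket [ 0.5791 -0.1036  0.2013]
[[-0.3, -0.8], [0.1, 0.1], [0.0, 0.2], [0.3, 0.6], [-0.5, -0.8], [0.2, 0.2], [-0.2, 0.2], [0.6, 0.8], [-0.5, -0.4], [0.3, -0.0]]
grip [ 0.55759286 -0.10802763  0.189     ]
delta tool/50mm [-1.62712695 -0.48890379  2.69853027]
bracket [ 0.58   -0.1035  0.2009]
[[-0.3, -2.1], [0.1, -1.3], [0.0, -1.1], [0.2, -0.7], [-0.5, 0.1], [0.2, 1.1], [-0.2, 1.1], [0.6, 1.7], [-0.4, 0.5], [0.3, 1.0]]
grip [ 0.55847459 -0.10784583  0.189     ]
delta tool/50mm [-1.6451318  -0.48906945  2.69853104]
```

Call:
servo_tool(
  increments="-0.55 -0.16 0 0 0 0.11 85; -0.54 -0.16 0 0 0 0 85; -0.54 -0.17 0.2 0 0 0 85; 0 0 0.5 0 0 0 85; 0 0 0.5 0 0 0 85; 0 0 0.5 0 0 0 85; 0 0 0.5 0 0 0 85; 0 0 0.3 0 0 0 85; 0 0 0.2 0 0 0 85; 0 0 0 0 0 0 85",
)

```text
time: 4.2
position: [0.5574, -0.1088, 0.1879]
ee_rot: [[-0.98, -0.2, -0.002], [-0.2, 0.98, 0.0], [0.002, 0.001, -1.0]]
ft_force: [-0.9, -0.2, -0.3]
width: 0.0849
```

Run:
```python
from h import *
s=bot.state();im=optics.camera("wrist")
print(s["position"],s["time"]);cv2.imwrite("pics/w2.png",im[:,:,::-1])
im=optics.camera("scene");cv2.imwrite("pics/s2.png",cv2.resize(im[130:310,230:470,::-1],None,fx=3,fy=3))
```

```text
[ 0.55735689 -0.10880204  0.18789331] 4.2
```

View pics/w2.png

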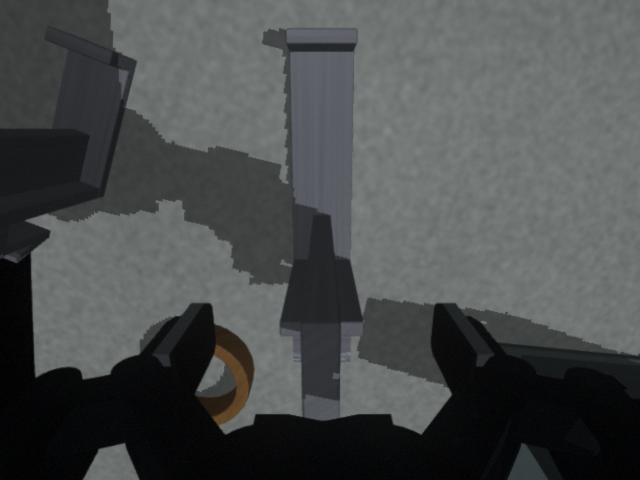

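View pics/s2.png

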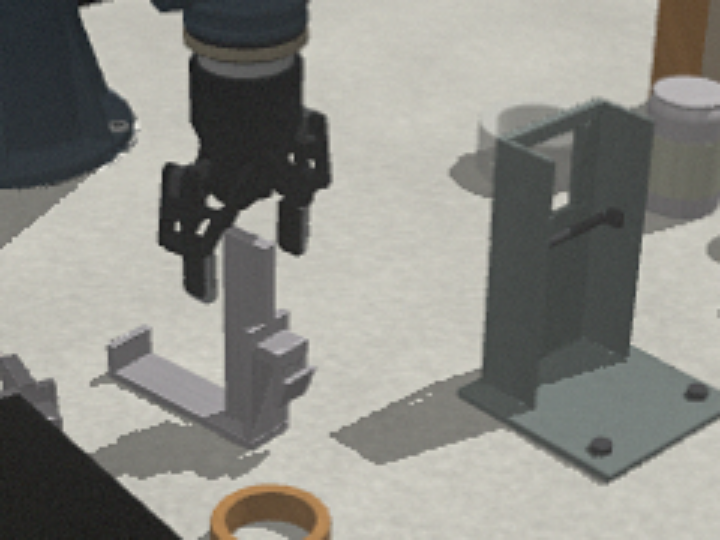

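Call:
servo_tool(
  increments="0 0 0 0 0 0 0; 0 0 0 0 0 0 0; 0 0 0 0 0 0 0; 0 0 0 0 0 0 0; 0 0 0 0 0 0 0; 0 0 0 0 0 0 0; 0 0 0 0 0 0 0; 0 0 0 0 0 0 0; 0 0 0 0 0 0 0; 0 0 0 0 0 0 0",
  grip_force=90,
)

```text
time: 5.3
position: [0.5579, -0.109, 0.1891]
ee_rot: [[-0.98, -0.2, 0.001], [-0.2, 0.98, -0.0], [-0.001, -0.0, -1.0]]
ft_force: [0.5, -0.9, 4.0]
width: 0.0112
```

Call:
servo_tool(
  increments="0 0 -0.3 0 0 0 0; 0 0 -0.5 0 0 0 0; 0 0 -0.6 0 0 0.3 0; 0 0 -0.5 0 0 0.4 0; 0 0 -0.04 0 0 0.4 0; 0.2 0.4 0 0 0 0.23 0; 0.2 0.8 0 0 0 0 0; 0.2 0.8 0 0 0 0 0; 0.2 0.8 0 0 0 0 0; 0.14 0.7 0 0 0 0 0",
)

```text
time: 6.3
position: [0.497, 0.0638, 0.2853]
ee_rot: [[-0.998, -0.068, -0.002], [-0.068, 0.998, 0.0], [0.002, 0.0, -1.0]]
ft_force: [0.8, -0.0, -1.3]
width: 0.0111
```

Call:
servo_tool(
  increments="0 0.5 0 0 0 0 0; 0 0.3 0 0 0 0 0; 0 0.1 0 0 0 0 0; 0 0 0 0 0 0 0; 0 0 0 0 0 0 0; 0 0 0 0 0 0 0; 0 0 0 0 0 0 0; 0 0 0 0 0 0 0; 0 0 0 0 0 0 0; 0 0 0 0 0 0 0",
)

```text
time: 7.3
position: [0.4954, 0.107, 0.2859]
ee_rot: [[-0.998, -0.068, 0.0], [-0.068, 0.998, -0.0], [-0.0, -0.0, -1.0]]
ft_force: [-0.5, -0.1, -1.9]
width: 0.0109
```

Run:
```python
from h import *
import pickle
s=bot.state();c=optics.get_calibration("wrist");im=optics.camera("wrist")
print(s["position"],s["time"]);pickle.dump((s,c),open("w3.pkl","wb"));cv2.imwrite("pics/w3.png",im[:,:,::-1])
im=optics.camera("scene");cv2.imwrite("pics/s3f.png",im[:,:,::-1]);cv2.imwrite("pics/s3.png",cv2.resize(im[130:290,310:470,::-1],None,fx=3.7,fy=3.7,interpolation=cv2.INTER_CUBIC))
im=optics.camera("top");cv2.imwrite("pics/t3f.png",im[:,:,::-1]);
```

```text
[0.4953813  0.1069928  0.28590168] 7.3
```

View pics/w3.png

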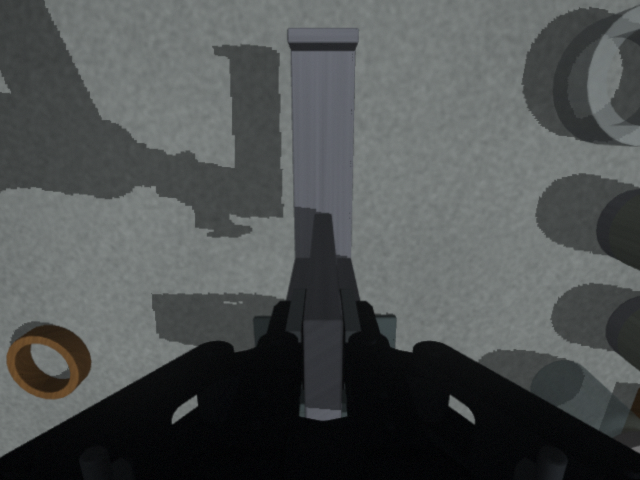

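View pics/s3.png

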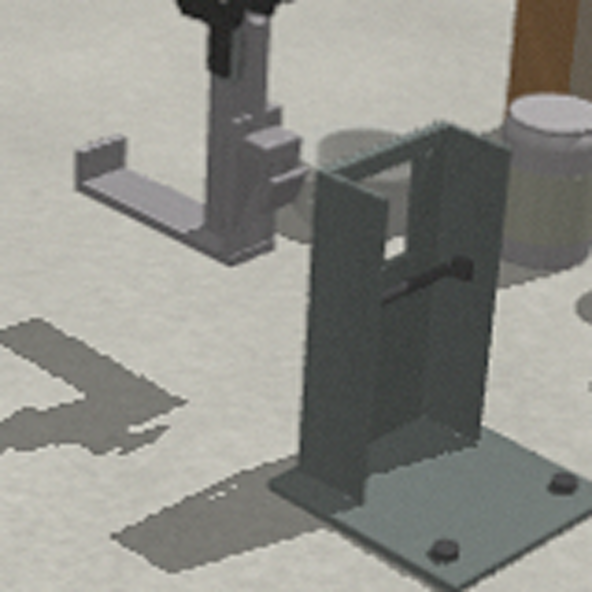

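View pics/t3f.png

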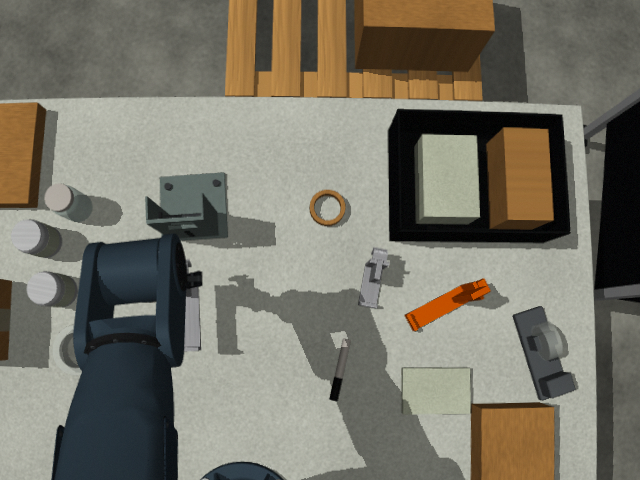

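Run:
```python
from h import *
import pickle
s,C=pickle.load(open("w3.pkl","rb")); T=optics.get_calibration("top");S=optics.get_calibration("scene")
for uv in [(253,318),(397,316)]: print(atz(uv,C,.008))
t=lambda u,v: crop((u,v),(135,160),6)
for uv in [(163,488),(555,464),(537,75),(150,100)]: print("top base",atz(t(uv[0],uv[1]),T,.008))
# bracket in hand: s3 crop pts vs prediction
g=np.array([.4954,.107,.232]);y=.068
def W(L): c,s_=np.cos(y),np.sin(y); L=np.array(L)-[-.022,0,.135]; return g+[c*L[0]-s_*L[1],s_*L[0]+c*L[1],L[2]]
for n,L in dict(rearbot_r=(0,-.02,0),rearbot_l=(0,.02,0),nose_r=(-.15,-.02,.03),nose_l=(-.15,.02,.03),hooktop_nearR=(.03,-.015,.088)).items():
    print(n,((proj(W(L),S)[0]-[310,130])*3.7).round(0))
```

```text
[0.61398482 0.04347694 0.008     ]
[0.60146297 0.19253016 0.008     ]
top base [0.60466726 0.18698055 0.008     ]
top base [0.6151538  0.04016493 0.008     ]
top base [0.76368035 0.05148813 0.008     ]
top base [0.75323067 0.19899226 0.008     ]
rearbot_r [226. 268.]
rearbot_l [271. 249.]
nose_r [ 70. 148.]
nose_l [115. 132.]
hooktop_nearR [273. 153.]
```

Run:
```python
import cv2
t=cv2.imread("pics/w3.png")
cv2.imwrite("pics/w3c.png",cv2.resize(t[290:430,230:420],None,fx=4,fy=4,interpolation=cv2.INTER_CUBIC)*2)
```

```text
(no output)
```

View pics/w3c.png

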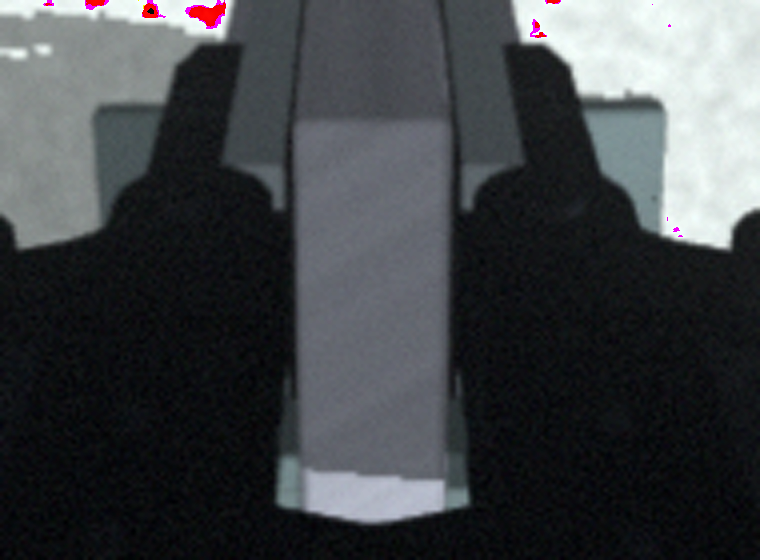

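Call:
servo_tool(
  increments="-0.1 0.03 0 0 0 -0.07 0; -0.25 0 0 0 0 0 0; -0.3 0 0 0 0 0 0; -0.3 0 0 0 0 0 0; -0.3 0 0 0 0 0 0; -0.25 0 0 0 0 0 0; -0.2 0 0 0 0 0 0; -0.14 0 0 0 0 0 0; 0 0 0 0 0 0 0; 0 0 0 0 0 0 0",
)

```text
time: 8.45
position: [0.5868, 0.1155, 0.2858]
ee_rot: [[-0.997, -0.075, -0.0], [-0.075, 0.997, -0.0], [0.0, -0.0, -1.0]]
ft_force: [-0.3, 0.6, -1.8]
width: 0.0112
```

Run:
```python
from h import *
import pickle
s=bot.state();c=optics.get_calibration("wrist");im=optics.camera("wrist")
print(s["position"],s["time"],s["ft_force"]);cv2.imwrite("pics/w4.png",cv2.convertScaleAbs(cv2.resize(im[290:430,230:420,::-1],None,fx=4,fy=4,interpolation=cv2.INTER_CUBIC),alpha=1.6))
im=optics.camera("scene");cv2.imwrite("pics/s4.png",cv2.resize(im[130:290,320:480,::-1],None,fx=3.7,fy=3.7,interpolation=cv2.INTER_CUBIC))
im=optics.camera("top");cv2.imwrite("pics/t4.png",cv2.resize(im[150:260,100:260,::-1],None,fx=5,fy=5,interpolation=cv2.INTER_CUBIC))
```

```text
[0.58676392 0.11549449 0.28576208] 8.45 [-0.31726909  0.6148095  -1.77265229]
```

View pics/w4.png

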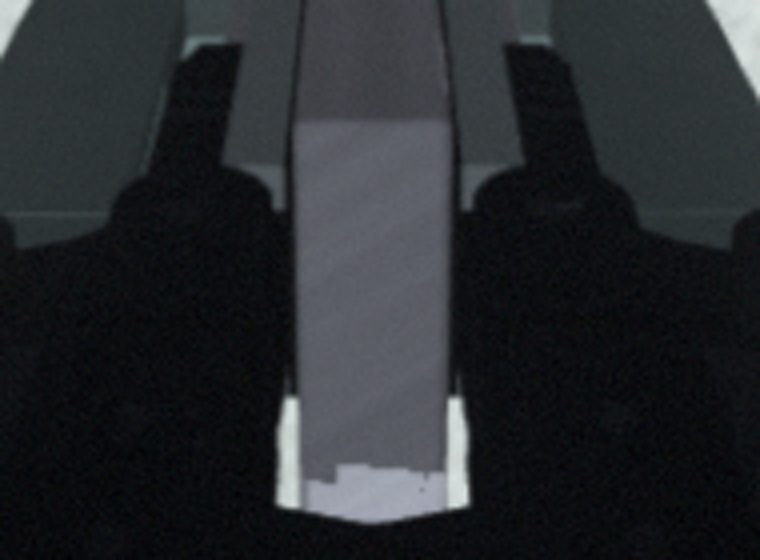

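View pics/s4.png

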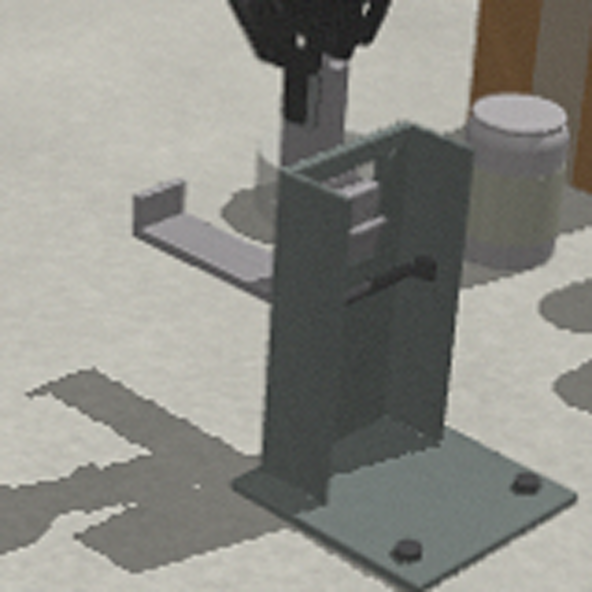

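View pics/t4.png

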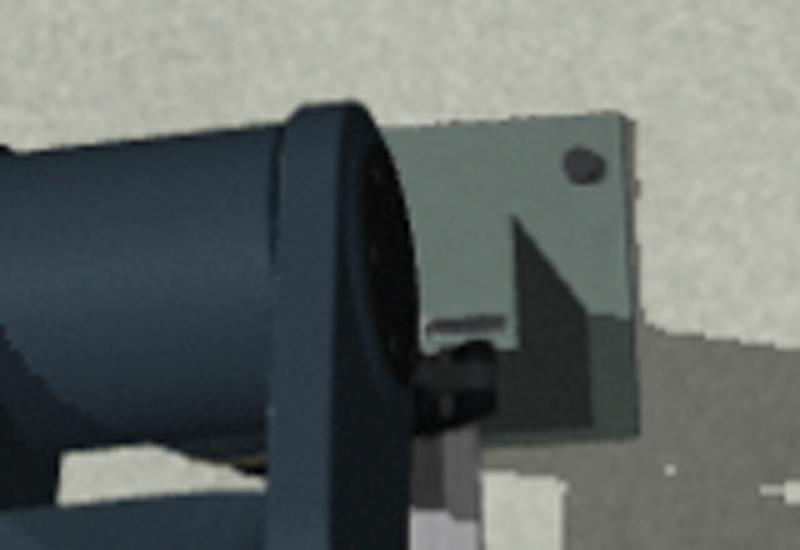

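Run:
```python
from h import *
C=optics.get_calibration("wrist"); s=bot.state(); R=s["ee_rot"]
for uv in [(60,212),(680,214)]:
    w=atz(crop(uv,(230,290),4),C,.21); print(w,(R.T@(w-s["position"])))
# plate vertical outer edges visible at left (0,130)?,
for uv in [(0,55),(760,130)]: print(R.T@(atz(crop(uv,(230,290),4),C,.17)-s["position"]))
```

```text
[0.6080164  0.08317203 0.21      ] [-0.01884999 -0.03381591  0.07600596]
[0.60302176 0.15235397 0.21      ] [-0.01907284  0.03554573  0.07600442]
[-0.01894627 -0.05011836  0.11600631]
[-0.03044084  0.05532033  0.11600335]
```

Call:
servo_tool(
  increments="0.03 0 0 0 0 0 0; 0 0 0.06 0 0 0 0; 0 0 0.08 0 0 0 0; 0 0 0.08 0 0 0 0; 0 0 0.08 0 0 0 0; 0 0 0.08 0 0 0 0; 0 0 0.08 0 0 0 0; 0 0 0.08 0 0 0 0; 0 0 0.06 0 0 0 0; 0 0 0 0 0 0 0",
)

```text
time: 9.6
position: [0.5862, 0.1154, 0.2559]
ee_rot: [[-0.997, -0.075, 0.002], [-0.075, 0.997, 0.0], [-0.002, 0.0, -1.0]]
ft_force: [6.6, 0.6, -3.2]
width: 0.0112
```

Run:
```python
from h import *
s=bot.state();print(s["ft_force"],s["ft_torque"],s["position"])
im=optics.camera("wrist");cv2.imwrite("pics/w5.png",cv2.convertScaleAbs(cv2.resize(im[290:430,230:420,::-1],None,fx=4,fy=4,interpolation=cv2.INTER_CUBIC),alpha=1.6))
im=optics.camera("scene");cv2.imwrite("pics/s5.png",cv2.resize(im[150:250,375:475,::-1],None,fx=6,fy=6,interpolation=cv2.INTER_CUBIC))
print(bot.state()["ft_force"])
```

```text
[ 6.56223208  0.60543788 -3.19617092] [ 0.13151694 -1.45170481  0.02832529] [0.58619149 0.11539622 0.25593627]
[ 6.4930446   0.53320919 -5.31031433]
```

View pics/w5.png

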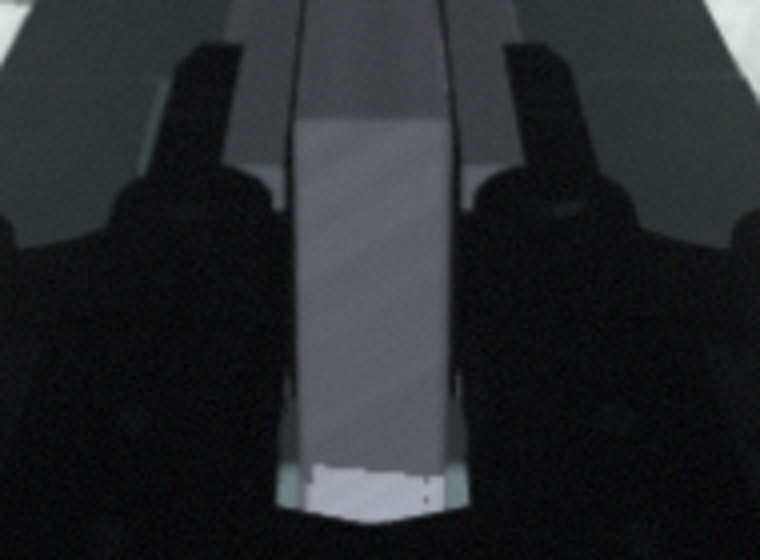

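View pics/s5.png

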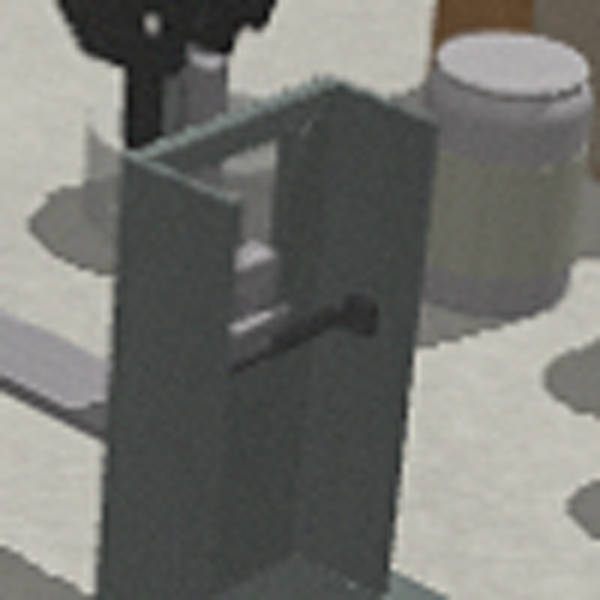

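Run:
```python
from h import *
C=optics.get_calibration("wrist"); s=bot.state()
o2,d2=ray(crop((60,77),(230,290),4),C)
C1=dict(C); T=C["T"].copy(); T[:3,3]+=np.array([.58676,.11549,.28576])-s["position"]; C1["T"]=T
o1,d1=ray(crop((60,212),(230,290),4),C1)
# intersect in x-z
A=np.array([[d1[0],-d2[0]],[d1[2],-d2[2]]]); t=np.linalg.solve(A,(o2-o1)[[0,2]]); print(o1+d1*t[0],o2+d2*t[1])
```

```text
[0.42603626 0.13820332 0.49667628] [0.42603626 0.1440698  0.49667628]
```

Call:
servo_tool(
  increments="-0.02 0 0 0 0 0 0; -0.02 0 0 0 0 0 0; -0.02 0 0 0 0 0 0; -0.01 0 0 0 0 0 0; 0 0 0 0 0 0 0; 0 0 0 0 0 0 0; 0 0 0 0 0 0 0; 0 0 0 0 0 0 0; 0 0 0 0 0 0 0; 0 0 0 0 0 0 0",
)

```text
time: 10.7
position: [0.5889, 0.1156, 0.2557]
ee_rot: [[-0.997, -0.075, -0.001], [-0.075, 0.997, -0.0], [0.001, -0.0, -1.0]]
ft_force: [-3.9, 0.4, -2.2]
width: 0.0107
```

Call:
servo_tool(
  increments="0.01 0 0 0 0 0 0; 0.01 0 0 0 0 0 0; 0 0 0 0 0 0 0; 0 0 0 0 0 0 0; 0 0 0 0 0 0 0; 0 0 0 0 0 0 0; 0 0 0 0 0 0 0; 0 0 0 0 0 0 0; 0 0 0 0 0 0 0; 0 0 0 0 0 0 0",
)

```text
time: 11.7
position: [0.5881, 0.1155, 0.2559]
ee_rot: [[-0.997, -0.075, 0.0], [-0.075, 0.997, 0.0], [-0.0, 0.0, -1.0]]
ft_force: [-0.9, 0.3, -2.1]
width: 0.0112
```

Run:
```python
from h import *
s=bot.state();print(s["time"],s["ft_force"],s["ft_torque"],s["position"])
im=optics.camera("wrist");cv2.imwrite("pics/w6.png",im[:,:,::-1])
```

```text
11.7 [-0.90565789  0.31641224 -2.10188234] [-0.00691819  0.22182424  0.00939607] [0.58808824 0.11554021 0.25593432]
```

View pics/w6.png

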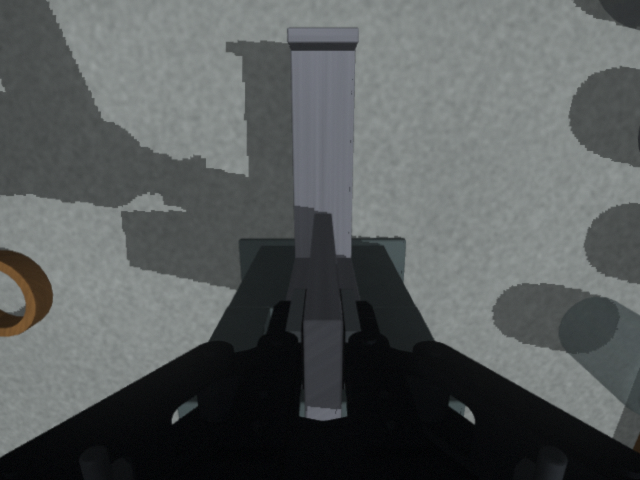

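Call:
servo_tool(
  increments="0 0 0.03 0 0 0 0; 0 0 0.04 0 0 0 0; 0 0 0.04 0 0 0 0; 0 0 0.04 0 0 0 0; 0 0 0.04 0 0 0 0; 0 0 0.03 0 0 0 0; 0 0 0.03 0 0 0 0; 0 0 0 0 0 0 0; 0 0 0 0 0 0 0; 0 0 0 0 0 0 0",
)

```text
time: 12.75
position: [0.5888, 0.1156, 0.2436]
ee_rot: [[-0.997, -0.075, 0.003], [-0.075, 0.997, 0.0], [-0.003, 0.0, -1.0]]
ft_force: [6.1, 1.1, 0.6]
width: 0.011
```

Call:
servo_tool(
  increments="-0.02 0 0 0 0 0 0; 0 0 0.02 0 0 0 0; 0 0 0.02 0 0 0 0; 0 0 0.02 0 0 0 0; 0 0 0 0 0 0 0; 0 0 0 0 0 0 0; 0 0 0 0 0 0 0; 0 0 0 0 0 0 0; 0 0 0 0 0 0 0; 0 0 0 0 0 0 0",
)

```text
time: 13.75
position: [0.5893, 0.1156, 0.2409]
ee_rot: [[-0.997, -0.075, 0.001], [-0.075, 0.997, 0.0], [-0.001, -0.0, -1.0]]
ft_force: [2.8, -0.1, 4.8]
width: 0.0109
```

Run:
```python
from h import *
s=bot.state();print(s["time"],s["ft_force"],s["ft_torque"],s["position"])
im=optics.camera("wrist");cv2.imwrite("pics/w7.png",im[:,:,::-1])
im=optics.camera("scene");cv2.imwrite("pics/s7.png",cv2.resize(im[150:250,355:475,::-1],None,fx=6,fy=6,interpolation=cv2.INTER_CUBIC))
```

```text
13.75 [ 2.82234737 -0.06586718  4.77376009] [ 0.0754214  -1.10609096  0.08424222] [0.5893154  0.11561171 0.24087385]
```

View pics/s7.png

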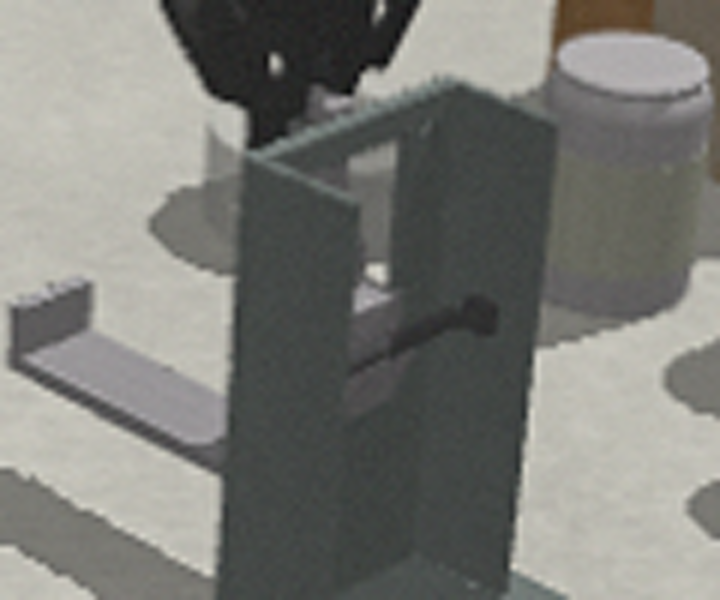

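Call:
servo_tool(
  increments="0 0 0.02 0 0 0 0; 0 0 0.02 0 0 0 0; 0 0 0 0 0 0 0; 0 0 0 0 0 0 0; 0 0 0 0 0 0 0; 0 0 0 0 0 0 0; 0 0 0 0 0 0 0; 0 0 0 0 0 0 0; 0 0 0 0 0 0 0; 0 0 0 0 0 0 0",
)

```text
time: 14.85
position: [0.5893, 0.1156, 0.2408]
ee_rot: [[-0.997, -0.075, 0.002], [-0.075, 0.997, 0.0], [-0.002, -0.0, -1.0]]
ft_force: [-4.8, -1.9, 22.5]
width: 0.0111
```

Call:
servo_tool(
  increments="0 0 -0.02 0 0 0 0; 0 0 -0.01 0 0 0 0; 0 0 0 0 0 0 0; 0 0 0 0 0 0 0; 0 0 0 0 0 0 6; 0 0 0 0 0 0 25; 0 0 0 0 0 0 50; 0 0 0 0 0 0 50; 0 0 0 0 0 0 50; 0 0 0 0 0 0 50",
)

```text
time: 15.85
position: [0.5888, 0.1156, 0.2396]
ee_rot: [[-0.997, -0.075, -0.001], [-0.075, 0.997, -0.0], [0.001, -0.0, -1.0]]
ft_force: [-0.4, 0.1, 1.0]
width: 0.0498
```

Run:
```python
from h import *
s=bot.state();print(s["time"],s["ft_force"],s["position"],s["width"])
im=optics.camera("wrist");cv2.imwrite("pics/w8.png",im[:,:,::-1])
im=optics.camera("scene");cv2.imwrite("pics/s8.png",cv2.resize(im[150:250,355:475,::-1],None,fx=6,fy=6,interpolation=cv2.INTER_CUBIC))
```

```text
15.85 [-0.42591369  0.09203928  1.02413555] [0.58884065 0.11561104 0.23964088] 0.04976612767911816
```

View pics/s8.png

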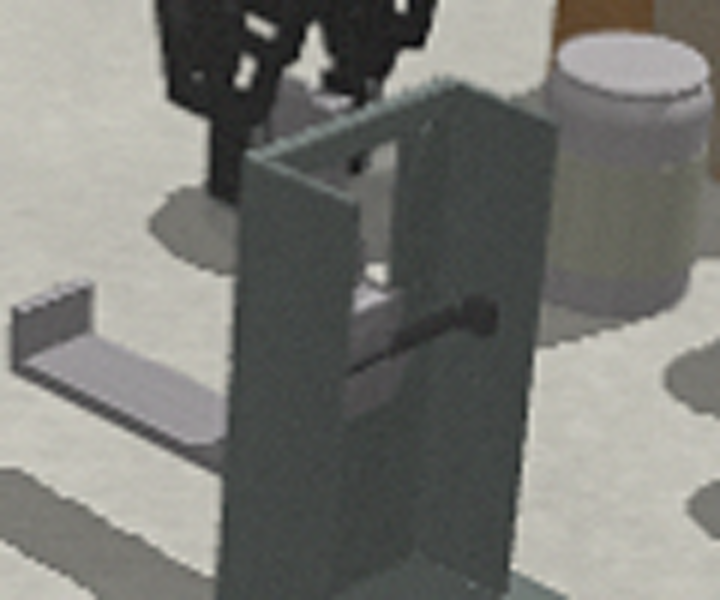

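View pics/w8.png

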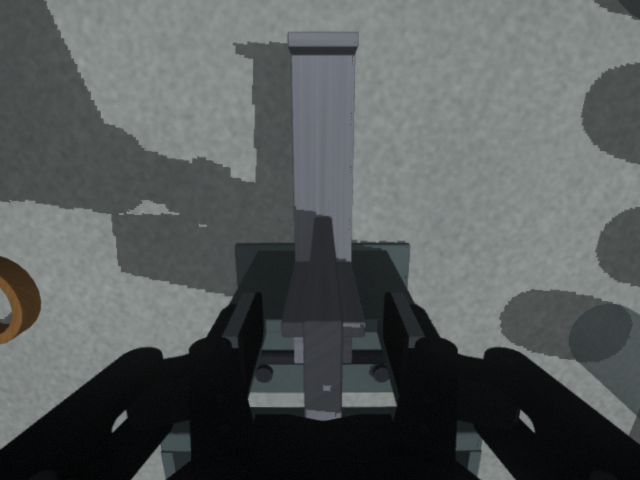

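Call:
servo_tool(
  increments="0 0 -0.2 0 0 0 50; 0 0 -0.4 0 0 0 50; 0 0 -0.4 0 0 0 50; 0 0 -0.4 0 0 0 50; 0.3 0 -0.4 0 0 0 50; 0.5 0 -0.4 0 0 0 50; 0.5 0 -0.2 0 0 0 50; 0.5 0 0 0 0 0 50; 0 0 0 0 0 0 50; 0 0 0 0 0 0 50",
)

```text
time: 16.95
position: [0.4994, 0.1089, 0.3608]
ee_rot: [[-0.997, -0.075, 0.001], [-0.075, 0.997, 0.0], [-0.001, 0.0, -1.0]]
ft_force: [0.8, 0.3, 0.6]
width: 0.0503
```

Run:
```python
from h import *
import pickle
s=bot.state();print(s["time"],s["ft_force"],s["position"],s["width"])
c=optics.get_calibration("wrist");pickle.dump((s,c),open("w9.pkl","wb"))
im=optics.camera("wrist");cv2.imwrite("pics/w9.png",im[:,:,::-1])
im=optics.camera("scene");cv2.imwrite("pics/s9f.png",im[:,:,::-1]);cv2.imwrite("pics/s9.png",cv2.resize(im[150:250,355:475,::-1],None,fx=6,fy=6,interpolation=cv2.INTER_CUBIC))
```

```text
16.95 [0.82464837 0.30077793 0.59656221] [0.49937911 0.10887972 0.36081111] 0.050337366061329394
```

View pics/s9.png

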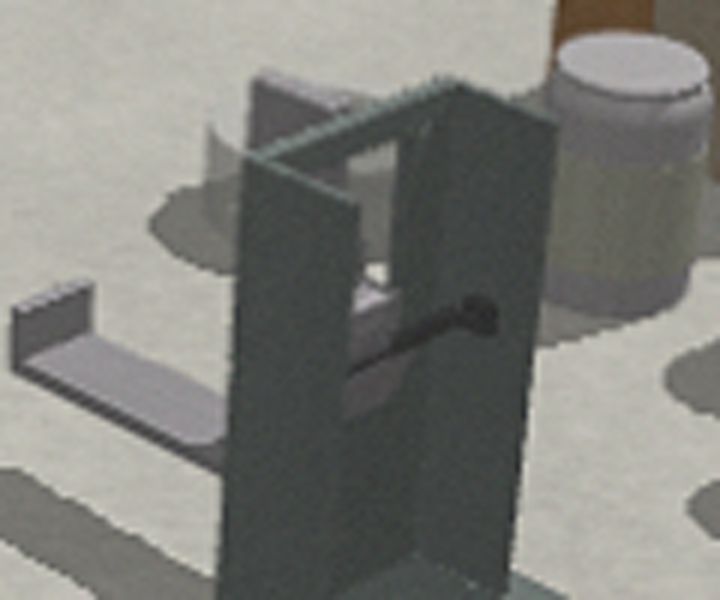

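View pics/w9.png

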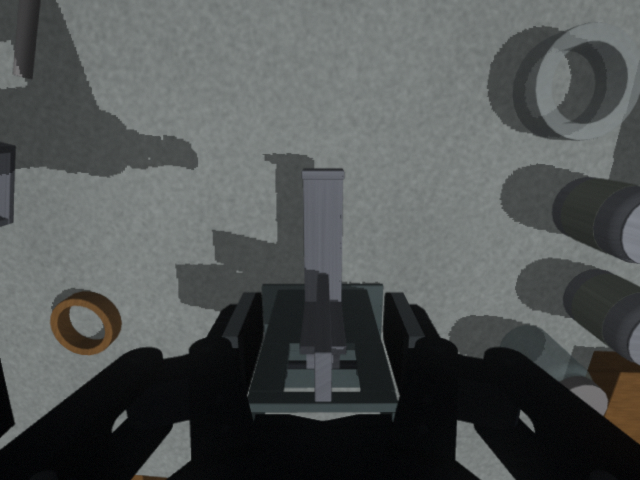

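Run:
```python
from h import *
a=cv2.imread("pics/scene0.png");b=cv2.imread("pics/s9f.png")
k=lambda i:cv2.resize(i[190:225,405:445],None,fx=9,fy=9,interpolation=cv2.INTER_CUBIC)
cv2.imwrite("pics/cmp.png",np.hstack([k(a),k(b)]))
g0=a[198:214,428:442].astype(float);g1=b[198:214,428:442].astype(float);print(abs(g0-g1).mean(),abs(g0-g1).max())
w=cv2.imread("pics/w9.png");cv2.imwrite("pics/w9c.png",cv2.resize(w[270:420,240:405],None,fx=4,fy=4,interpolation=cv2.INTER_CUBIC)*2)
# predicted seated bracket in the scene crop and in wrist image
S=optics.get_calibration("scene");C=optics.get_calibration("wrist");y=.075;g=np.array([.589,.1156,.187])
for L in [(-.15,-.02,.03),(-.15,.02,.03),(-.04,-.006,.16),(0,-.006,.16),(0,.006,.16)]:
    c,s_=np.cos(y),np.sin(y);l=np.array(L)-[-.022,0,.135];P=g+[c*l[0]-s_*l[1],s_*l[0]+c*l[1],l[2]]
    print(L,((proj(P,S)[0]-[355,150])*6).round(),proj(P,C)[0].round(1))
```

```text
2.3035714285714284 10.0
(-0.15, -0.02, 0.03) [ -0. 297.] [300.  168.8]
(-0.15, 0.02, 0.03) [ 72. 268.] [343.3 168.8]
(-0.04, -0.006, 0.16) [244.  73.] [312.2 353.2]
(0, -0.006, 0.16) [325. 108.] [312.7 402.3]
(0, 0.006, 0.16) [348.  99.] [329.7 402.3]
```

View pics/cmp.png

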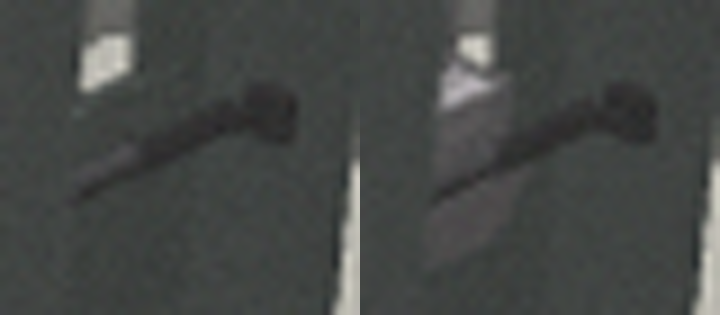

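View pics/w9c.png

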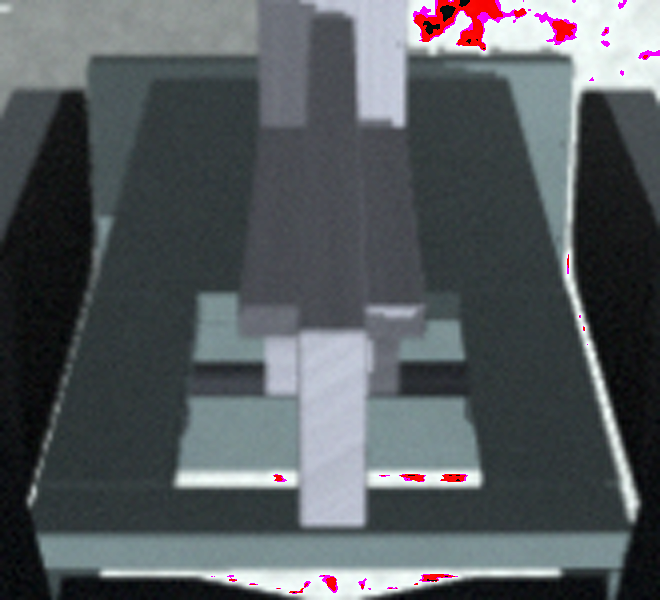

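```bash
python3 -c "
from plant import job,bot
print(bot.state()['ft_force']);print(job.close_job())"
```

```text
[-0.27994483 -1.20016338 -0.37858993]
the job is handed in; nothing more can be done
None
```

The long bracket is hanging in the slot, released, with the catch back over the hook. I handed the job in at about 17 s of the 38 s limit; no verdict is reported.

**What I did:**
- I gripped the long bracket by its tang at 90 N and put the hook through the slot about 45 mm above home.
- I pressed it straight down, shifting it a few millimetres in x wherever the side force showed the leg or rear face touching the plate.
- It stopped hard at TCP z = 0.2408, against a calculated home of 0.241, at about 22 N.
- I then let go and drew the gripper back clear of everything.

**Last checks:**
- **Catch:** the bar looks the same in the scene picture as at the start (mean difference about 2 grey levels), so I take it to be at rest. The joint value itself cannot be read.
- **Bracket pose:** the tang is centred in the slot in the wrist view. The nose lies within about 3 px of where a level, square bracket at home should appear.
- **Contact:** wrist force was about 1 N with the gripper clear.
- **Short bracket:** it looked unmoved in the last top picture, taken while carrying the long one. I did not measure it again at the end.

**What disagreed:**
- The upright's position along x differed by about 3 mm between cameras, so I settled it by contact force.
- I first took a faint line in the wrist picture for the plate's top edge. It did not fit from two heights, so I dropped it.
- The free play I felt along x was about 3 mm, less than the 8 mm I worked out from the dimensions.

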